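Hang the rinse bottle on the pump's rail

TASK

Pick up the rinse bottle by the slanted tab of its blue C-shaped hook, keep it upright, and slip the hook sideways through its gap onto the open stretch of the steel rail on the flushing pump, underneath the grey grab handle. Then slide it along the rail until the hook is wholly under the orange keeper strip, and leave the bottle hanging there by itself. Do not disturb the other things on the table.

Things in the scene. Friction and masses are not known exactly. Their poses are not given: they have to be found in the camera images.
- hook_grip (a point): Centre of the hook's blue slanted grip tab: where to grasp. Bottle's axes: z up, x from tab to the hook's gap. Tab: flat bar 48 long, 18 wide, 12 mm thick along y (grip across that). Its long axis leans 0.65 rad off vertical, top end to -x: a tool in line with it points along (sin 0.65, 0, -cos 0.65). 134.5 mm above the bottle's underside, 45 mm to -x of its axis; lower end joins the C.
- hook_eye (a point): Centre of the blue C hook's round opening, on the bottle's axis, 115 mm above its underside; same axes. The C stands in the x-z plane: inner radius 18, wall 5, 12 mm wide along y. When hanging, the rail's axis lies 12 mm above this centre, in the top of the C; the hook must rise 15 mm to come off again.
- hook_gap (a point): Middle of the C's gap, on its +x side, 18 mm out from hook_eye and 7 mm lower; same axes. The upper arm ends 3 mm above hook_eye, and it is open from there down to 16 mm below hook_eye. The rail passes well with its axis level with this point (up to 3 mm off), as the hook moves along +x.
- bottle_mid (a point): Middle of the loose rinse bottle's clear body, on its axis, 40 mm above its underside; same axes. Body 48 mm across and 80 mm tall with a white band, black cap 40 mm across up to 94 mm, blue hook on top up to 138 mm (tab up to 160 mm); about 150 g. It stands upright on the table at the start.
- rail_open (a point): On the axis of the pump's level steel rail, middle of its open stretch, which reaches 60 mm either way. Axes: y along the rail towards the keeper, x level from the rail towards the pump box, z up. Rail 12 mm thick, 310 mm long, axis 200 mm above the table, in front of the pump's black panel. Nothing stands under it.
- rail_bay (a point): On the same rail's axis, same axes, 155 mm along +y from rail_open, under the middle of the orange keeper strip. The strip is 14 mm wide, lies 20 to 24 mm above the rail's axis, from y -55 to +55 mm of this point; its flared lip reaches 13 mm further to -y; an end plate at +55 stops the hook. The hung hook passes under with 9 mm to spare; it cannot be put on or taken off there.
- handle_mid (a point): Middle of the axis of the grey grab handle, a fixed level tube 28 mm thick above the whole rail, same axes as rail_open: 75 mm above the rail's axis and 15 mm in front of it (-x). A gripper pointing straight down at the tab of the hook on the rail hits it; one tilted in line with the tab passes in front (-x) of it.
- pump: The fixed flushing pump that carries rail, keeper and handle; origin on the table below the middle of the rail, same axes as rail_open. White box 380 mm along y, 85 mm tall, from 90 to 220 mm behind the rail (+x), black panel on the rail's side; grey posts 100 mm behind the rail at y -170 and +170 mm, up to the handle's height.
- cleaner: Bystander, to be left alone: amber jar with a white lid, 50 mm across, 85 mm tall, no hook; origin at its underside
- cup: Bystander, to be left alone: grey open plastic cup, 62 mm across, 60 mm tall; origin at its underside
- dish: Bystander, to be left alone: steel bowl, 140 mm across, 40 mm tall; origin at its underside
- brush: Bystander, to be left alone: small green-handled cleaning brush lying on the table; origin at its underside
- biteblock: Bystander, to be left alone: green plastic ring standing flat, 44 mm across, 22 mm tall; origin at its underside
- connector: Bystander, to be left alone: black plug, 30 x 30 x 28 mm with a short stub; origin at its underside
Things that resemble listed ones, but are neither listed nor needed, are in the scene too. There is more than one size of the part that bears hook_grip; the job needs the smallest.

How it is judged (in metres and radians):
On the way, in this order (a step that is already met when the one before it is completed fails the run):
1. the bottle is lifted clear of the table (height (world z) of hook_eye above 0.145 m), for 0.2 s.
2. the open stretch of the rail is inside the C hook, past its gap (x of hook_eye in the frame of rail_bay between -0.012 and 0.012 m and z of hook_eye in the frame of rail_bay between -0.019 and 0 m and y of hook_eye in the frame of rail_bay between -0.225 and -0.062 m), for 0.1 s.
At the end, for the whole second after the job is handed in: The bottle hangs still by its hook: hook_eye 7 to 17 mm below the rail's axis and within 9 mm of it level, between 51 mm before and 55 mm beyond rail_bay along the rail, and the bottle leaning less than 0.25 rad (x of hook_eye in the frame of rail_bay between -0.009 and 0.009 m and z of hook_eye in the frame of rail_bay between -0.017 and -0.007 m and y of hook_eye in the frame of rail_bay between -0.051 and 0.055 m and angle between hook_eye's own z axis and vertical below 0.25 rad); the robot touches nothing.
It fails at once if the bottle is tipped by more than 0.8 rad (angle between hook_eye's own z axis and vertical above 0.8 rad).
It fails at once if another thing on the table is shifted by more than 40 mm (distance of any of cleaner, cup, dish, brush, biteblock, connector from where it was at the start of the episode above 0.04 m).
It also fails if it takes over 48 s, if anything falls off the work surface, if the arm or the gripper's body presses on something with over 40 N, if the wrist force passes 120 N, or if a joint passes its speed limit or range.

ROBOT

A 6-joint arm with a two-finger parallel gripper is mounted at the origin on the work surface. World frame = base frame: x ahead of the robot, y to its left, z up, the work surface at z = 0. Lengths are in mm, angles in rad, forces in N, time in s.
With the tool pointing down it reaches from about 350 to 775 mm from the base axis. Payload 7.3 kg.
Tool frame: the origin (TCP) lies on the mounting face of the last link; the fingertips stand 178 mm ahead of it and the grasp point (between the pads) lies 159 mm ahead of it; z points along the fingers, x is the direction in which the jaws open and shut, and the axes are right-handed (so a half turn about z gives the same grasp; the last joint's range is limited). The gripper opens to 92 mm and grips with 3 to 60 N. Pads are 19 mm wide; open, the fingers measure 130 mm over their backs; the gripper's body (75 mm by 190 mm) begins 47 mm behind the grasp point.
Start: joints at [1.129, 0.342, 1.524, -0, 1.275, -0.146], TCP at [153.018, 502.208, 404.741] pointing down, gripper open.
Joint ranges: [-2.53, 2.53], [-0.77, 2.02], [0.04, 2.7], [-1, 4.14], [0.28, 2.66], [-3.11, 3.11]. Speed limits (rad/s): [2.57, 2.57, 3.14, 3.14, 3.14, 3.14].

INTERFACE

Orientations are given as [roll, pitch, yaw] about the fixed x, y, z axes, in that order (R = Rz(yaw) Ry(pitch) Rx(roll)).
In Python, from bench import sense, snapshot, sign_off gives the robot as it stands. The module is installed in compiled form; this text tells all that it offers.
- The arm moves only by the shell command python3 -m inch 'ROWS'. ROWS is JSON, a list of rows, each a list of 7 numbers: the shift along the world's x, y, z in cm, then the turn, a rotation vector about the world's x, y, z in degrees, then the finger opening in cm, from 0 to 9.18. A call has 1 to 20 rows; each row is the pose to reach, as a shift and turn from the pose commanded when the call began; what a row does not reach only later rows make up. A row lasts 1/12 s, in which the tool goes at most 41.7 mm and 7.16 degrees, less where a joint would pass 70% of its speed; a pose out of reach is approached as far as the arm can. A call with a gripper value outside its range is refused whole. The fingers move at their own pace and stop on an object; the grip force is fixed at half the most. Time passes only in rows, so rows that repeat a pose let the fingers close. It gives the time, the measured TCP pose, the force and the opening at its end, in the units of the state.
- sense(): the state, without advancing time (a new reading comes with each control period).
- snapshot(name): name is "side" or "top" or "wrist"; returns a dict with "image" (480x640x3 uint8, red, green, blue), "vertical_fov" (degrees; the focal length in pixels is half the picture's height over the tangent of half this angle, whatever the lens; pixels are square), "cx", "cy" (the principal point, pixels), "pose" (4x4, takes a point from camera to world coordinates); the wrist camera has in their place "T_tool_cam" (4x4, takes a point from camera to tool coordinates, whose origin is the TCP and whose axes are the tool frame's). Camera axes: x right, y down, z forward; pixel columns grow to the right and rows downward; lengths in mm; the calibration is good to about 2 mm. A picture is of the moment at which its call begins: read the wrist's pose just before it. There is no depth.
- sign_off(): hands the job in, once; it reports no verdict.
The state is a dict: "time": time; "q": joint angles; "dq": joint speeds; "tau": joint torques, N m; "tcp_pos": TCP position; "tool_rot": TCP orientation; "force": force on the tool from outside, world axes, zero at the start; "moment": the same for the moment, N m; "gripper_width": finger opening in mm.
Only numpy, scipy, OpenCV 4.12 (cv2) and the standard library are available. Lean on these libraries where they do the work, as an engineer would, in place of code of your own. Each camera call takes 0.05 s, during which the arm holds its last target. There are 200 camera calls.

## Working session

There is one attempt and no reset: what is moved stays moved. The work goes in short steps, Python scripts to look and compute and a shell command to move; the robot and the scene stay as the last step left them, time stands still between calls to the robot, and variables do not carry over. Pictures are saved under pics/ and viewed, about 8 in all and at most 12, crops included, and the job is handed in when it is done.

```bash
mkdir -p pics; cat > h.py <<'E'
import numpy as np, cv2, pickle
from bench import sense, snapshot
def grab(n,f):
    s=sense(); d=snapshot(n); d=dict(d); d['state']=s
    cv2.imwrite(f'pics/{f}.png',d['image'][:,:,::-1]); pickle.dump(d,open(f'pics/{f}.pkl','wb')); return d
def load(f): return pickle.load(open(f'pics/{f}.pkl','rb'))
def cam(d):
    if 'pose' in d: return np.array(d['pose'],float)
    from scipy.spatial.transform import Rotation as R
    T=np.eye(4); T[:3,:3]=R.from_euler('xyz',d['state']['tool_rot']).as_matrix() if np.size(d['state']['tool_rot'])==3 else d['state']['tool_rot']
    T[:3,3]=d['state']['tcp_pos']; return T@np.array(d['T_tool_cam'])
def ray(d,u,v):
    T=cam(d); f=240/np.tan(np.radians(d['vertical_fov'])/2)
    r=T[:3,:3]@np.array([(u-d['cx'])/f,(v-d['cy'])/f,1]); return T[:3,3],r/np.linalg.norm(r)
def onz(d,u,v,z):
    o,r=ray(d,u,v); return o+r*(z-o[2])/r[2]
def tri(d1,p1,d2,p2):
    o1,r1=ray(d1,*p1);o2,r2=ray(d2,*p2)
    t=np.linalg.lstsq(np.c_[r1,-r2],o2-o1,rcond=None)[0]
    a=o1+t[0]*r1;b=o2+t[1]*r2; return (a+b)/2,np.linalg.norm(a-b)
def proj(d,P):
    T=cam(d); f=240/np.tan(np.radians(d['vertical_fov'])/2); c=T[:3,:3].T@(np.array(P)-T[:3,3]); return c[:2]/c[2]*f+[d['cx'],d['cy']]
E
python3 - <<'E'
from h import *
for n in ('side','top','wrist'):
    d=grab(n,n+'0'); print(n,d['vertical_fov'],d['cx'],d['cy'],np.round(cam(d),3).tolist(),[k for k in d])
print(d['state'])
E
```

```text
side 54.36151350129274 313.1871330918916 234.51471052143455 [[-0.914, -0.304, 0.269, 312.492], [-0.405, 0.712, -0.573, 508.859], [-0.017, -0.633, -0.774, 988.332], [0.0, 0.0, 0.0, 1.0]] ['image', 'vertical_fov', 'cx', 'cy', 'pose', 'state']
top 52.52948482280908 314.95700589762896 246.06278900478125 [[0.001, -0.994, 0.108, 495.469], [-1.0, -0.002, -0.01, -80.94], [0.01, -0.108, -0.994, 1160.111], [0.0, 0.0, 0.0, 1.0]] ['image', 'vertical_fov', 'cx', 'cy', 'pose', 'state']
wrist 67.39871643587472 315.58983596004197 236.7099180960675 [[0.292, 0.916, 0.273, 79.443], [0.956, -0.28, -0.084, 524.898], [-0.001, 0.286, -0.958, 384.112], [0.0, 0.0, 0.0, 1.0]] ['image', 'vertical_fov', 'cx', 'cy', 'T_tool_cam', 'state']
{'time': 0.1, 'q': array([ 1.12896159e+00,  3.42589428e-01,  1.52489672e+00, -2.31436161e-05,
        1.27539746e+00, -1.45980956e-01]), 'dq': array([ 0.0012343 , -0.00175365, -0.00125286,  0.00047078,  0.00101887,
       -0.00141994]), 'tau': array([ 1.38252934e-03, -4.32008493e+01, -2.44694638e+01,  7.19071389e-02,
        5.26577909e-02, -1.69737564e-05]), 'tcp_pos': array([152.9856361 , 502.08548817, 404.15597791]), 'tool_rot': array([-3.14142677e+00,  1.28043872e-03,  1.27494940e+00]), 'force': array([-0.42165885, -0.83705203,  0.13979192]), 'moment': array([-0.01072055, -0.01359454,  0.00714889]), 'gripper_width': 91.72676103651563}
```

View pics/side0.png

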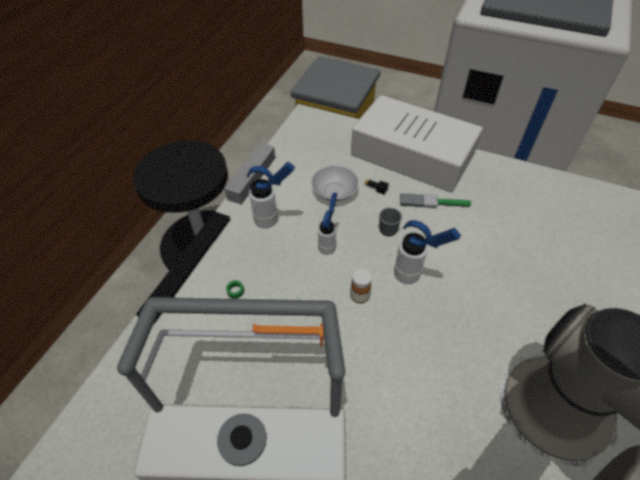

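View pics/top0.png

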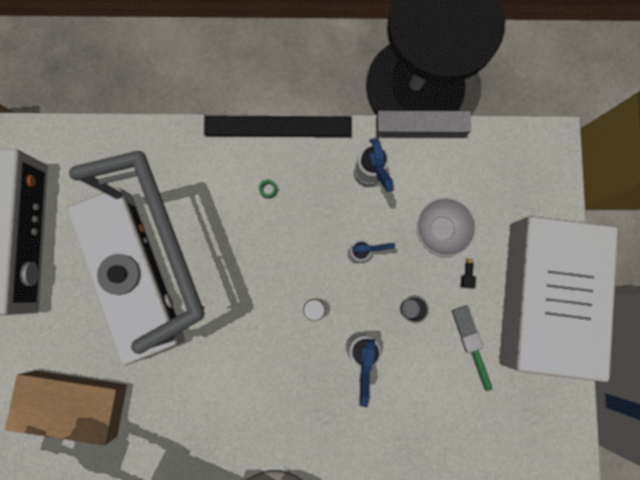

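```bash
python3 - <<'E'
from h import *
s=load('side0');t=load('top0')
a=cv2.resize(s['image'][180:260,285:365],(400,400),interpolation=3)
b=cv2.resize(t['image'][210:290,330:410],(400,400),interpolation=3)
c=cv2.resize(s['image'][285:385,110:360],(800,320)[:2],interpolation=3)
cv2.imwrite('pics/c1.png',np.vstack([np.hstack([a,b]),c[:,:,:]][:2])[:600,:,::-1])
cv2.imwrite('pics/c1.png',cv2.resize(cv2.imread('pics/c1.png'),(666,600)) if 0 else np.vstack([np.hstack([a,b])[:,:, ::-1],c[:,:,::-1]])[:720][:600])
for n,d,(u0,u1,v0,v1) in (('side',s,(300,350,185,260)),('top',t,(340,405,230,270))):
    im=d['image'].astype(int);m=((im[:,:,2]-im[:,:,0]>30)&(im[:,:,2]>50)).astype(np.uint8)
    k=np.zeros_like(m);k[v0:v1,u0:u1]=m[v0:v1,u0:u1]
    ys,xs=np.nonzero(k);P=np.c_[xs,ys];print(n,len(P),P.min(0),P.max(0),P.mean(0))
    for r in range(v0,v1,1 if n=='top' else 3):
        x=xs[ys==r]
        if len(x):print(r,x.min(),x.max(),len(x))
im=s['image'].astype(int);m=(im[:,:,0]>150)&(im[:,:,2]<80);m[:310]=0;m[360:]=0
ys,xs=np.nonzero(m);print('orange',xs.min(),xs.max(),ys.min(),ys.max())
for x in range(xs.min(),xs.max()+1,4): print(x,ys[xs==x].min(),ys[xs==x].max(),end=' ; ')
E
```

```text
side 182 [322 193] [335 227] [328.90659341 211.76373626]
194 333 335 3
197 332 335 4
200 331 335 5
203 330 334 5
206 330 333 4
209 329 332 4
212 326 331 6
215 325 330 6
218 324 329 6
221 323 329 7
224 322 329 8
227 327 327 1
top 190 [353 244] [393 251] [370.75263158 247.46315789]
244 387 393 7
245 358 393 21
246 355 393 34
247 354 393 40
248 353 385 33
249 353 378 26
250 354 369 16
251 354 366 13
orange 253 322 325 335
253 327 330 ; 257 326 331 ; 261 326 331 ; 265 326 331 ; 269 326 331 ; 273 326 331 ; 277 326 331 ; 281 327 331 ; 285 327 332 ; 289 327 332 ; 293 327 332 ; 297 327 332 ; 301 327 332 ; 305 327 332 ; 309 327 332 ; 313 327 332 ; 317 327 332 ; 321 325 335 ;
```

View pics/c1.png

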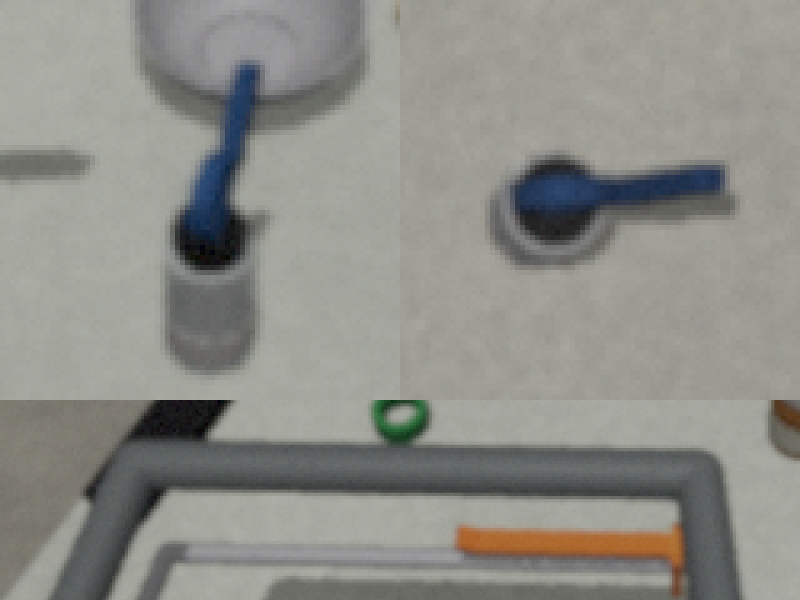

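```bash
python3 - <<'E'
from h import *
s=load('side0');t=load('top0')
g=s['image'].astype(float).mean(2)
for u in (175,190,205,220,235,248): print(u,np.round(g[322:345,u]).astype(int))
A=onz(s,172,332,200);B=onz(s,250,334.3,200);C=onz(s,319.5,337.4,200)
print('rail',A.round(1),B.round(1),C.round(1),np.linalg.norm(C-A))
for u,v in((252.7,328.5),(320.5,330)):print('keeper z222',onz(s,u,v,222).round(1))
# handle in top, z 275
gt=t['image'].astype(float).mean(2)
for v in (190,220,250,280):print(v,np.round(gt[v,140:205]).astype(int))
print('tabtop',tri(s,(333.7,193),t,(393.5,245.7)))
print('tab mid',tri(s,(332,200.5),t,(382,246.5)))
# cap top z=94 centre in top, C top z=138
for z,p in((94,(361.7,249.3)),(138,(361.,248.)),(134.5,(381.5,246.3)),(0,(361,254))):print(z,onz(t,*p,z).round(1))
for z,p in((138,(328.3,212)),(94,(327,225)),(0,(327,251))):print('s',z,onz(s,*p,z).round(1))
E
```

```text
175 [164 163 164 166 168 165 161 151 145 149 152 146 135 130 144 159 165 165
 163 165 165 167 168]
190 [165 166 165 164 164 165 163 160 151 147 151 146 137 125 133 154 165 166
 168 166 166 165 168]
205 [170 169 167 166 167 166 167 162 152 150 154 153 144 129 129 156 166 163
 145 125 109 109 107]
220 [165 166 166 168 167 169 165 160 150 146 152 155 146 134 127 146 161 165
 153 130 111 107 109]
235 [167 168 169 167 167 164 163 165 160 150 151 156 153 138 128 133 151 159
 152 132 112 106 102]
248 [163 161 160 164 160 163 163 160 156 145 146 154 156 144 132 131 150 162
 151 129 111 102 102]
rail [733.5 244.5 200. ] [596.8 190.5 200. ] [475.7 144.9 200. ] 276.30834376828346
keeper z222 [590.  187.2 222. ]
keeper z222 [475.4 140.8 222. ]
190 [150 134 108  84  76  80  87  90  88  89  89  83  80  77  73  62  57  61
  93 131 152 158 155 153 150 142 137 138 133 125 114 110 105 100  98  98
 100  99  97  97  99 100 101 102  98 101 100 100  99 104 103 103 100 100
 100  99 101 102 102 100 101  98 101 102  98]
220 [ 49  75  93  99  99  98  99  98 110 131 147 152 146 123  91  80  78  86
  91  92  94
[... 398 characters left out ...]
 153
 153 156 154 155 157 154 153 153 150 149 147]
280 [142 164 169 170 169 170 169 170 170 170 166 155 139 118  91  60  38  12
  15   8  13  18  40  70  87  94  96  97  99  98 105 124 146 158 152 133
 103  80  77  83  89  90  98  93  92  84  77  73  71  62  55  62  97 132
 150 156 153 154 153 153 152 151 152 152 152]
tabtop (array([ 608.46221458, -254.56651376,  150.2016308 ]), np.float64(3.9043668990234175))
tab mid (array([ 605.36936662, -231.46334516,  147.04196209]), np.float64(0.33766893010802307))
94 [ 604.6 -194.5   94. ]
138 [ 602.9 -188.3  138. ]
134.5 [ 607.  -232.3  134.5]
0 [ 602.9 -202.7    0. ]
s 138 [ 602.3 -200.2  138. ]
s 94 [ 603.3 -195.1   94. ]
s 0 [ 598.7 -185.6    0. ]
```

```bash
cat >> h.py <<'E'
from scipy.spatial.transform import Rotation as R
def toolR(yaw,tilt=0.65):  # yaw = direction of bottle x
    bx=np.array([np.cos(yaw),np.sin(yaw),0]); z=np.sin(tilt)*bx-np.cos(tilt)*np.array([0,0,1])
    x=np.array([np.sin(yaw),-np.cos(yaw),0]); return np.c_[x,np.cross(z,x),z]
def goto(G,yaw,back=0,tilt=0.65):
    """print shift (cm) & rotvec (deg) from present pose to put grasp point at G"""
    s=sense();M=toolR(yaw,tilt);T=np.array(G)-(159+back)*M[:,2]
    R0=R.from_euler('xyz',s['tool_rot']); rv=(R.from_matrix(M)*R0.inv()).as_rotvec(degrees=True)
    print('TCP',T.round(1),'shift cm',((T-s['tcp_pos'])/10).round(2),'rv',rv.round(1),np.linalg.norm(rv).round(1)); return T
E
python3 - <<'E'
from h import *
t=load('top0')
im=t['image'].astype(int);w=np.clip(im[:,:,2]-im[:,:,0]-10,0,None).astype(float)
ax=np.array([604,-194.8])
pts=[]
for u in range(371,394,3):
    c=w[240:256,u]; v=(c*np.arange(240,256)).sum()/c.sum()
    # z of tab upper face at radial r : z=134.5+(r-45)/tan .65 + ~11 (upper face half width 9/sin)
    z=140
    for _ in range(5):
        P=onz(t,u,v,z); r=np.linalg.norm(P[:2]-ax); z=min(134.5+(r-45)/np.tan(.65)+9/np.sin(.65),158)
    d=ax-P[:2]; pts.append(P); print(u,round(v,2),P.round(1),r.round(1),np.degrees(np.arctan2(d[1],d[0])).round(1))
pts=np.array(pts); p=np.polyfit(pts[:,1],pts[:,0],1); print('yaw line',90-np.degrees(np.arctan(p[0]))*1)
y=np.radians(94.5);b=np.array([np.cos(y),np.sin(y)])
print(onz(t,393.5,245.7,153).round(1))
G=np.r_[ax-45*b,134.5];print(G)
goto(G,y,100)
E
```

```text
371 247.89 [ 605.7 -212.6  113.7] 17.9 95.6
374 248.05 [ 604.7 -218.1  120.9] 23.3 91.6
377 247.62 [ 604.8 -223.6  128.1] 28.8 91.6
380 247.02 [ 605.4 -229.   135.2] 34.2 92.3
383 246.5 [ 605.7 -234.3  142.2] 39.6 92.5
386 246.01 [ 606.  -239.6  149.2] 44.8 92.6
389 245.53 [ 606.3 -244.8  156. ] 50.0 92.6
392 245.35 [ 606.5 -250.7  158. ] 56.0 92.5
yaw line 92.18238313950994
[ 606.3 -254.7  153. ]
[ 607.53065931 -239.66128002  134.5       ]
TCP [ 619.8 -395.9  340.7] shift cm [ 46.68 -89.8   -6.35] rv [ 30.8  24.7 -66. ] 76.9
```

```bash
python3 -m inch '[[22.7,-42.2,15.6,0,0,-33,9],[22.7,-42.2,15.6,0,0,-33,9],[22.7,-42.2,15.6,0,0,-33,9],[22.7,-42.2,15.6,0,0,-33,9],[22.7,-42.2,15.6,0,0,-33,9],[22.7,-42.2,15.6,0,0,-33,9],[22.7,-42.2,15.6,0,0,-33,9],[22.7,-42.2,15.6,0,0,-33,9],[22.7,-42.2,15.6,0,0,-33,9],[22.7,-42.2,15.6,0,0,-33,9],[22.7,-42.2,15.6,0,0,-33,9],[22.7,-42.2,15.6,0,0,-33,9],[22.7,-42.2,15.6,0,0,-33,9],[22.7,-42.2,15.6,0,0,-33,9]]'; python3 - <<'E'
from h import *
goto([606,-239.8,134.5],np.radians(92.5),100); print(sense()['q'].round(2))
E
```

```text
time: 1.32
tcp_pos: [380.9, 78.4, 560.8]
tool_rot: [3.141, -0.0, 0.694]
force: [-0.7, 0.1, -0.6]
gripper_width: 90.2
TCP [ 612.8 -396.4  340.7] shift cm [ 23.2  -47.48 -22.02] rv [ 35.3  13.7 -35.9] 52.2
[ 0.01 -0.    1.52  0.    1.62 -0.69]
```

```bash
python3 -m inch '[[23.2,-47.5,-10,35.3,13.7,-35.9,6],[23.2,-47.5,-10,35.3,13.7,-35.9,6],[23.2,-47.5,-10,35.3,13.7,-35.9,6],[23.2,-47.5,-10,35.3,13.7,-35.9,6],[23.2,-47.5,-10,35.3,13.7,-35.9,6],[23.2,-47.5,-10,35.3,13.7,-35.9,6],[23.2,-47.5,-10,35.3,13.7,-35.9,6],[23.2,-47.5,-10,35.3,13.7,-35.9,6],[23.2,-47.5,-10,35.3,13.7,-35.9,6],[23.2,-47.5,-10,35.3,13.7,-35.9,6],[23.2,-47.5,-10,35.3,13.7,-35.9,6],[23.2,-47.5,-10,35.3,13.7,-35.9,6],[23.2,-47.5,-10,35.3,13.7,-35.9,6],[23.2,-47.5,-22,35.3,13.7,-35.9,6],[23.2,-47.5,-22,35.3,13.7,-35.9,6],[23.2,-47.5,-22,35.3,13.7,-35.9,6],[23.2,-47.5,-22,35.3,13.7,-35.9,6],[23.2,-47.5,-22,35.3,13.7,-35.9,6],[23.2,-47.5,-22,35.3,13.7,-35.9,6]]'; python3 - <<'E'
from h import *
goto([606,-239.8,134.5],np.radians(92.5),0); print(sense()['q'].round(2))
d=grab('wrist','w1')
for P in ([606,-239.8,134.5],[604,-194.8,115],[604,-194.8,94]):print(proj(d,P))
E
```

```text
time: 2.9
tcp_pos: [612.9, -393.5, 343.6]
tool_rot: [-2.493, -0.005, 0.05]
force: [-0.4, 0.7, 0.5]
gripper_width: 60.0
TCP [ 610.2 -335.9  261.1] shift cm [-0.27  5.76 -8.25] rv [ 0.1  0.3 -0.4] 0.5
[-0.76  0.92  0.73  0.47  1.95 -0.74]
[314.43479643 250.18336721]
[314.73048798 204.21810575]
[314.68043468 214.954781  ]
```

View pics/w1.png

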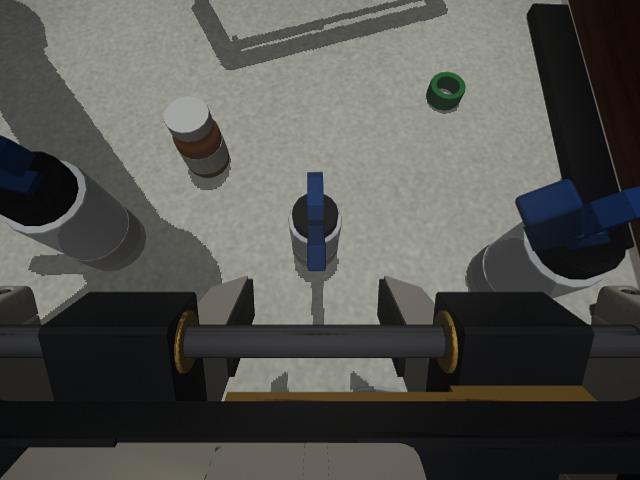

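```bash
python3 - <<'E'
from h import *
d=load('w1');t=load('top0');s=load('side0')
im=d['image'].astype(int);w=((im[:,:,2]-im[:,:,0]>30)&(im[:,:,2]>60))
for v in range(172,275,6):
    x=np.nonzero(w[v,290:345])[0]+290
    if len(x):print(v,x.min(),x.max(),(x.min()+x.max())/2)
cl=[onz(t,391,189,z).round(0) for z in (150,200,240)];print(cl)
print('other tab',tri(s,(291,168),t,(390,187)), tri(s,(457,235),t,(364,402)))
for P in ([606,-239.8,134.5],[606,-257,153],[604,-194.8,138],[604,-178,125]):print(proj(d,P))
E
```

```text
172 320 321 320.5
178 307 322 314.5
184 307 322 314.5
190 307 322 314.5
196 307 322 314.5
202 307 323 315.0
208 308 322 315.0
214 308 322 315.0
226 308 322 315.0
232 309 321 315.0
238 309 322 315.5
244 310 322 316.0
250 308 324 316.0
256 308 324 316.0
262 308 324 316.0
268 308 324 316.0
[array([ 728., -252.,  150.]), array([ 716., -243.,  200.]), array([ 707., -237.,  240.])]
other tab (array([ 718.51084001, -240.25886395,  207.12781968]), np.float64(0.08673456252257834)) (array([ 300.55699286, -183.72604862,  212.91630977]), np.float64(2.145103745059548))
[314.43479643 250.18336721]
[313.11700853 266.62138932]
[314.7938271  190.63155755]
[315.8210702  179.39792723]
```

```bash
python3 - <<'E'
from h import *
goto([607.3,-239.7,134.5],np.radians(94.5),40);goto([607.3,-239.7,134.5],np.radians(94.5),0)
E
```

```text
TCP [ 616.7 -359.8  292.9] shift cm [ 0.4   3.41 -5.18] rv [0.2 0.4 1.7] 1.7
TCP [ 614.8 -335.6  261.1] shift cm [ 0.21  5.82 -8.36] rv [0.2 0.4 1.7] 1.7
```

```bash
python3 -m inch '[[0.3,1.2,-1.7,0.2,0.4,1.7,6],[0.4,2.4,-3.4,0.2,0.4,1.7,6],[0.4,3.5,-5,0.2,0.4,1.7,6],[0.4,3.5,-5,0.2,0.4,1.7,6],[0.4,3.5,-5,0.2,0.4,1.7,6]]'; python3 - <<'E'
from h import *
goto([607.3,-239.7,134.5],np.radians(94.5),0)
d=grab('wrist','w2')
im=d['image'].astype(int);w=((im[:,:,2]-im[:,:,0]>30)&(im[:,:,2]>60))
for v in range(160,340,12):
    x=np.nonzero(w[v,280:355])[0]+280
    if len(x):print(v,x.min(),x.max(),(x.min()+x.max())/2)
for P in ([607.3,-239.7,134.5],[608.5,-254.3,153.5],[603.8,-194.8,138],[602.4,-177,125]):print(proj(d,P))
E
```

```text
time: 3.37
tcp_pos: [616.5, -359.3, 293.5]
tool_rot: [-2.49, 0.002, 0.079]
force: [0.8, 0.1, 0.7]
gripper_width: 60.2
TCP [ 614.8 -335.6  261.1] shift cm [-0.16  2.37 -3.24] rv [-0.1 -0.1 -0. ] 0.2
184 307 326 316.5
196 306 326 316.0
208 306 326 316.0
220 306 326 316.0
232 306 325 315.5
256 307 322 314.5
268 306 323 314.5
280 304 325 314.5
292 303 325 314.0
304 303 325 314.0
[315.61357251 281.68040821]
[315.63899048 302.38781918]
[315.61575512 203.44548693]
[315.65270761 186.8405467 ]
```

View pics/w2.png

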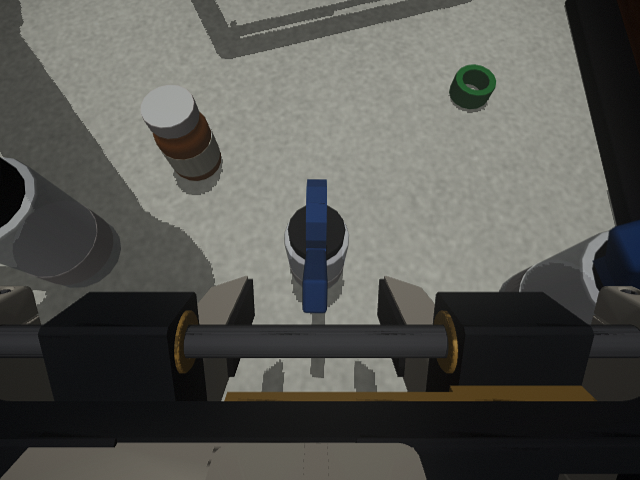

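```bash
python3 -m inch '[[-0.1,0.8,-1.1,0,0,-1,6],[-0.2,1.6,-2.2,0,0,-1,6],[-0.3,2.4,-3.2,0,0,-1,6],[-0.3,2.4,-3.2,0,0,-1,6],[-0.3,2.4,-3.2,0,0,-1,6]]'; python3 - <<'E'
from h import *
goto([606.4,-239.7,134.5],np.radians(93.4),0)
d=grab('side','s2')
d=grab('wrist','w3')
im=d['image'].astype(int);w=((im[:,:,2]-im[:,:,0]>30)&(im[:,:,2]>60))
for v in range(160,360,12):
    x=np.nonzero(w[v,280:355])[0]+280
    if len(x):print(v,x.min(),x.max(),(x.min()+x.max())/2)
for P in ([606.4,-239.7,134.5],[607.3,-254.3,153.5],[603.8,-194.8,138],[602.4,-177,125]):print(proj(d,P))
E
```

```text
time: 3.83
tcp_pos: [613.2, -336.5, 260.6]
tool_rot: [-2.49, 0.003, 0.06]
force: [0.3, -0.1, -0.6]
gripper_width: 59.9
TCP [ 612.1 -335.8  261.1] shift cm [-0.11  0.07  0.04] rv [-0.1 -0.2 -0. ] 0.2
196 301 325 313.0
208 301 325 313.0
220 301 325 313.0
232 301 325 313.0
244 301 325 313.0
256 301 325 313.0
280 304 322 313.0
292 302 323 312.5
304 302 324 313.0
316 301 323 312.0
[312.22003955 315.07376251]
[311.6206598  347.54479903]
[312.57478748 216.4897768 ]
[312.26059872 195.15422276]
```

```bash
python3 -m inch '[[0,0,0,0,0,0,0],[0,0,0,0,0,0,0],[0,0,0,0,0,0,0],[0,0,0,0,0,0,0],[0,0,0,0,0,0,0],[0,0,0,0,0,0,0],[0,0,0,0,0,0,0],[0,0,0,0,0,0,0],[0,0,0,0,0,0,0],[0,0,0,0,0,0,0]]'; python3 -m inch '[[-0.2,0,0.2,0,0,0,0],[-0.5,0,0.5,0,0,0,0],[-1,0,1,0,0,0,0],[-1.5,0,1.5,0,0,0,0],[-2,0,2.2,0,0,0,0],[-2.5,0,3.5,0,0,0,0],[-2.5,0,5,0,0,0,0],[-2.5,0,6.5,0,0,0,0],[-2.5,0,8,0,0,0,0],[-2.5,0,9.5,0,0,0,0],[-2.5,0,11,0,0,0,0],[-2.5,0,11,0,0,0,0],[-2.5,0,11,0,0,0,0],[-2.5,0,11,0,0,0,0],[-2.5,0,11,0,0,0,0]]'; python3 - <<'E'
from h import *
d=grab('side','s3')
d=grab('wrist','w4')
im=d['image'].astype(int);w=((im[:,:,2]-im[:,:,0]>30)&(im[:,:,2]>60))
for v in range(160,360,12):
    x=np.nonzero(w[v,280:355])[0]+280
    if len(x):print(v,x.min(),x.max(),(x.min()+x.max())/2)
s=sense(); M=R.from_euler('xyz',s['tool_rot']).as_matrix(); G=s['tcp_pos']+159*M[:,2]; print('G',G, s['tool_rot'],s['moment'])
E
```

```text
time: 4.77
tcp_pos: [613.0, -335.7, 258.7]
tool_rot: [-2.488, 0.004, 0.061]
force: [-0.3, 0.1, -0.0]
gripper_width: 11.9
time: 6.02
tcp_pos: [587.8, -335.8, 367.7]
tool_rot: [-2.487, 0.006, 0.06]
force: [0.0, -0.8, -2.1]
gripper_width: 11.8
196 303 327 315.0
208 303 328 315.5
220 303 328 315.5
232 303 328 315.5
244 303 328 315.5
256 303 328 315.5
280 306 325 315.5
292 305 325 315.0
304 304 326 315.0
316 303 327 315.0
G [ 581.35947154 -239.16188626  241.55911348] [-2.48679208  0.00575392  0.0604673 ] [-0.61691668  0.06330082 -0.00148093]
```

View pics/w4.png

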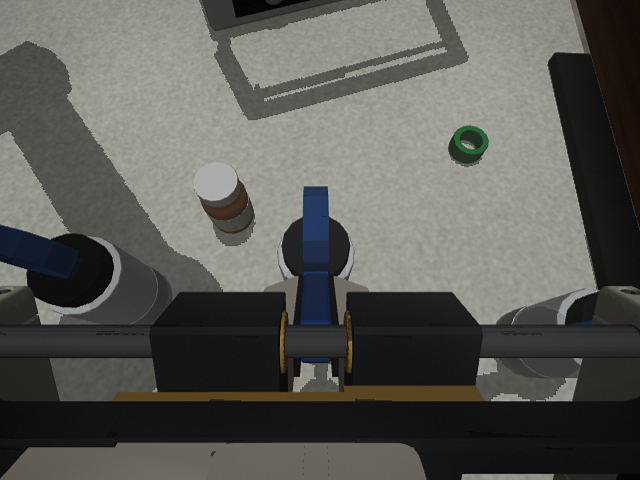

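View pics/s3.png

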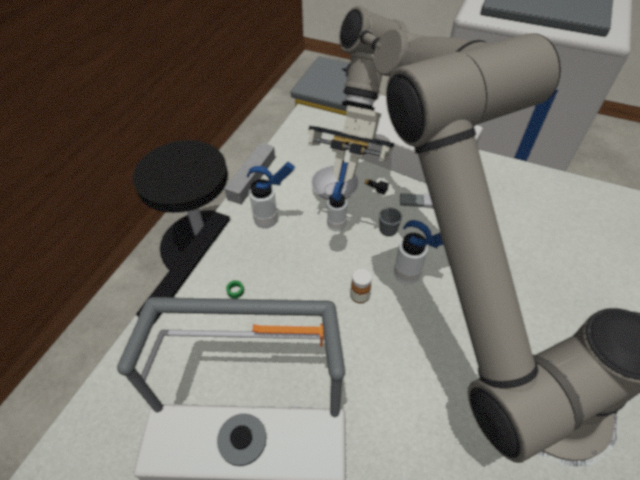

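```bash
python3 - <<'E'
from h import *
t=load('top0');s=load('side0')
a=onz(t,149.7,190,275);b=onz(t,183.6,280,275);print(a,b,np.degrees(np.arctan2(*(a-b)[:2][::-1])))
A=onz(s,172,332.1,200);C=onz(s,248,333.8,200);print(A,C,np.degrees(np.arctan2(*(A-C)[:2][::-1])))
n=np.array([-.36,.933]);print('handle x rel rail',(a[:2]-A[:2])@n,(b[:2]-A[:2])@n)
# handle side view edges
g=s['image'].astype(float).mean(2)
for u in (180,300):print(u,g[292:322,u].astype(int))
for f in('w3','w4'):
    d=load(f);im=d['image'].astype(int);w=((im[:,:,2]-im[:,:,0]>30)&(im[:,:,2]>60))
    ys=np.nonzero(w[150:330,308:320].any(1))[0]+150;print(f,ys.min(),d['state']['tool_rot'])
E
```

```text
[695.4286783  215.87496567 275.        ] [529.51401392 148.38079708 275.        ] 22.136516384836263
[733.34130793 244.66953923 200.        ] [600.75135956 191.04925696 200.        ] 22.018744933350206
handle x rel rail -13.216790463820782 -16.45957057676323
180 [163 164 164 164 155 133 101  86  92  96 100 101 104  99  96  88  82  79
  73  64  74 114 151 164 165 166 166 166 166 168]
300 [163 162 163 165 165 162 157 136 107  88  88  99 100 106 109 108 103  94
  86  82  75  65  67 106 150 163 162 161 162 161]
w3 186 [-2.49013920e+00  1.94553148e-03  5.99607400e-02]
w4 187 [-2.48676728  0.00579658  0.06040554]
```

```bash
python3 - <<'E'
from h import *
goto([687.5,97.3,235],np.radians(112),0,.652)
E
```

```text
TCP [723.6   7.8 361.4] shift cm [13.57 34.36 -0.63] rv [-0.1 -0.4 18.5] 18.5
```

```bash
python3 -m inch '[[0.3,1,0,0,0,1,0],[1,3,0,0,0,2,0],[2,5.5,0,0,0,4,0],[3,8,0,0,0,6,0],[4,10.5,0,0,0,8,0],[5,13,0,0,0,10,0],[6,15.5,0,0,0,12,0],[7,18,0,0,0,14,0],[8,20.5,0,0,0,15,0],[9,23,0,0,0,16,0],[10,25.5,0,0,0,17,0],[11,28,0,0,0,17.5,0],[12,30.5,0,0,0,18,0],[13,33,-0.3,0,0,18.5,0],[13.4,34,-0.6,0,-0.4,18.5,0],[13.5,34.3,-0.6,0,-0.4,18.5,0],[13.5,34.3,-0.6,0,-0.4,18.5,0],[13.5,34.3,-0.6,0,-0.4,18.5,0],[13.5,34.3,-0.6,0,-0.4,18.5,0],[13.5,34.3,-0.6,0,-0.4,18.5,0]]'; python3 - <<'E'
from h import *
s=sense(); M=R.from_euler('xyz',s['tool_rot']).as_matrix(); G=s['tcp_pos']+159*M[:,2]
n=np.array([-.375,.927,0]);eye=G+44.5*n-[0,0,17.5]
print('G',G,'eye',eye,'q',s['q'].round(2)); bay=np.array([526.8,161.2,200]);d=np.array([-.927,-.375,0])
print('eye in bay frame',(eye-bay)@n,(eye-bay)@d,eye[2]-200)
f=grab('side','s4'); w=grab('wrist','w5'); print(proj(f,eye),proj(w,eye))
cv2.imwrite('pics/s4c.png',np.vstack([cv2.resize(f['image'][200:350,100:380],(672,360),interpolation=3),cv2.resize(w['image'][0:360],(427,240))[:, :][:, :].copy() if 0 else np.zeros((1,672,3),np.uint8)])[:,:,::-1])
E
```

```text
time: 7.78
tcp_pos: [722.8, 5.6, 363.0]
tool_rot: [-2.49, -0.002, 0.382]
force: [-0.2, 0.4, -1.6]
gripper_width: 11.8
G [687.20373134  95.23584026 236.63444678] eye [670.51623134 136.48734026 219.13444678] q [-0.2   0.85  0.82  0.55  1.83 -0.53]
eye in bay frame -76.8022223307641 -123.95769904914874 19.134446776860642
[228.86288131 292.66428515] [313.66702416 235.20993972]
```

View pics/s4c.png

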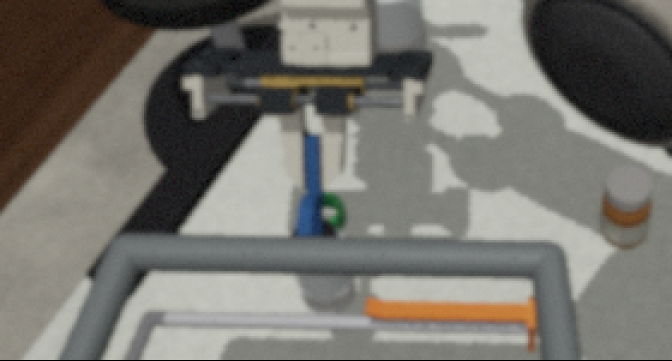

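View pics/w5.png

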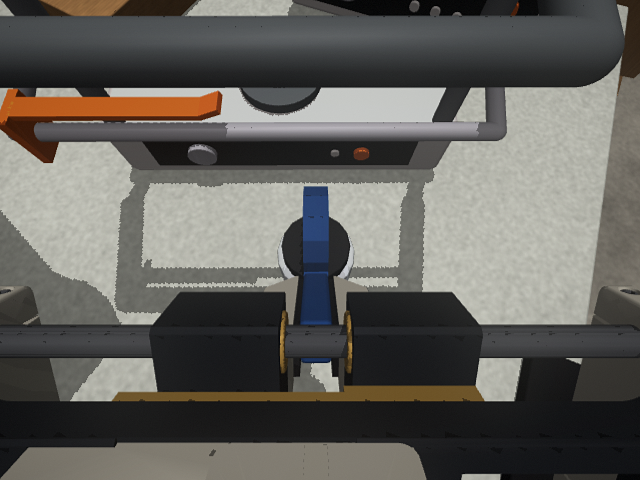

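```bash
python3 - <<'E'
from h import *
w=load('w5');g=w['image'].astype(float).mean(2)
for u in (240,320,400):print(u,g[112:150,u].astype(int))
bay=np.array([526.8,161.2,200]);d=np.array([-.927,-.375,0]);n=np.array([-.375,.927,0])
for u,v,z in((240,131,200),(320,131,200),(400,131,200),(221,103,222),(20,108,222)):
    P=onz(w,u,v,z)-bay;print(u,v,(P@n).round(1),(P@d).round(1))
E
```

```text
240 [198 198 199 199 198 198 199 200 199 201 163 153 161 165 166 172 174 175
 163 152 142 131 121 112  99  88  75  67  59  38  25  23  23  23  22  23
  24  25]
320 [199 198 198 199 198 198 200 199 200 202 154 152 162 166 170 182 181 173
 162 152 140 130 121 112 101  88  74  67  60  36  28  26  29  28  27  27
  28  26]
400 [198 197 198 198 197 198 198 198 200 203 119 146 164 166 172 175 170 163
 156 146 138 128 121 112 101  86  77  69  62  40  31  31  32  30  31  33
  32  31]
240 131 3.0 -76.3
320 131 2.9 -128.2
400 131 2.8 -180.1
221 103 6.4 -69.0
20 108 2.9 49.1
```

```bash
python3 -m inch '[[0,0,-0.6,0,0,0,0],[0,0,-1.2,0,0,0,0],[-0.4,1,-1.2,0,0,0,0],[-0.8,2,-1.2,0,0,0,0],[-1.2,3,-1.2,0,0,0,0],[-1.5,3.7,-1.2,0,0,0,0],[-1.6,3.9,-1.2,0,0,0,0],[-1.6,3.9,-1.2,0,0,0,0],[-1.6,3.9,-1.2,0,0,0,0],[-1.6,3.9,-1.2,0,0,0,0],[-1.6,3.9,-1.2,0,0,0,0]]'; cat >> h.py <<'E'
bay=np.array([526.8,161.2,200]);D=np.array([-.927,-.375,0]);N=np.array([-.375,.927,0])
def eyerel():
    s=sense(); M=R.from_euler('xyz',s['tool_rot']).as_matrix(); G=s['tcp_pos']+159*M[:,2]
    bx=np.array([-M[1,0],M[0,0],0]); eye=G+44.5*bx-[0,0,17.5]
    print('eye x,y,z',((eye-bay)@N).round(1),((eye-bay)@D).round(1),(eye[2]-200).round(1),'yaw',np.degrees(np.arctan2(bx[1],bx[0])).round(2),'F',s['force'].round(1),'M',s['moment'].round(2)); return eye
E
python3 - <<'E'
from h import *
e=eyerel();w=grab('wrist','w6');f=grab('side','s5');g=w['image'].astype(float).mean(2)
print(g[85:150,360].astype(int))
im=w['image'].astype(int);m=((im[:,:,2]-im[:,:,0]>30)&(im[:,:,2]>60))
ys=np.nonzero(m[100:330,308:320].any(1))[0]+100;print(ys.min())
print('C front edge pred',[proj(w,e+np.array([0,0,z])+x*N).round(1).tolist() for x,z in((0,23),(23,3),(18,3))])
E
```

```text
time: 8.8
tcp_pos: [707.2, 45.7, 350.7]
tool_rot: [-2.49, -0.003, 0.383]
force: [0.4, -0.9, -1.6]
gripper_width: 11.5
eye x,y,z -33.7 -124.4 6.8 yaw 111.93 F [ 0.4 -0.9 -1.6] M [-0.52 -0.12  0.04]
[ 98 100 102 104 104 106 108 109 109 108 109 108 108 107 108 105 104 104
 102  99  99  98  95  94  92  90  88  87  85  83  82  79  79  76  75  74
  72  70  70  69  66  65  64  62  61  61  59  56  57  54  53  51  50  47
  46  44  44  42  42  41  40  40  38  38  36]
187
C front edge pred [[314.0, 217.1], [314.0, 192.9], [314.1, 201.3]]
```

```bash
python3 - <<'E'
from h import *
e=eyerel()
for f in('w6','w4','w3'):
    w=load(f); s=w['state'];M=R.from_euler('xyz',s['tool_rot']).as_matrix(); G=s['tcp_pos']+159*M[:,2];bx=np.array([-M[1,0],M[0,0],0])
    for hx,hz in((44.5,-17.5),):
        e=G+hx*bx+[0,0,hz]; print(f,min((proj(w,e+23*np.cos(a)*bx+[0,0,23*np.sin(a)])[1].round(1),round(a,2)) for a in np.linspace(.13,1.6,30)))
    if f=='w3': print(min((proj(w,np.array([603.9,-194.8,115])+23*np.cos(a)*bx+[0,0,23*np.sin(a)])[1].round(1),round(a,2)) for a in np.linspace(.13,1.6,30)))
w=load('w6');print([ (v,w['image'][v,360].tolist()) for v in range(0,90,4)])
print(proj(w,bay+2.5*N-110*D),proj(w,bay-110*D-15*N+[0,0,75]))
E
```

```text
eye x,y,z -33.7 -124.4 6.7 yaw 111.93 F [ 0.   0.4 -1.1] M [-0.58 -0.18  0.03]
w6 (np.float64(190.5), np.float64(0.43))
w4 (np.float64(191.1), np.float64(0.43))
w3 (np.float64(190.8), np.float64(0.48))
(np.float64(190.2), np.float64(0.48))
[(0, [59, 58, 60]), (4, [59, 57, 60]), (8, [60, 59, 61]), (12, [16, 15, 15]), (16, [11, 11, 10]), (20, [12, 13, 12]), (24, [13, 14, 14]), (28, [81, 77, 77]), (32, [80, 78, 77]), (36, [114, 114, 108]), (40, [112, 113, 107]), (44, [107, 108, 102]), (48, [120, 120, 114]), (52, [188, 188, 178]), (56, [196, 196, 186]), (60, [203, 196, 194]), (64, [211, 213, 210]), (68, [211, 213, 210]), (72, [95, 98, 98]), (76, [89, 93, 96]), (80, [93, 97, 99]), (84, [95, 99, 101]), (88, [101, 105, 107])]
[288.91016273 180.33604387] [273.91096358 119.1584588 ]
```

```bash
python3 -m inch '[[-0.2,0.5,0,0,0,0,0],[-0.4,1,0,0,0,0,0],[-0.6,1.5,0,0,0,0,0],[-0.7,1.8,0,0,0,0,0],[-0.7,1.8,0,0,0,0,0],[-0.7,1.8,0,0,0,0,0]]'; python3 - <<'E'
from h import *
eyerel()
E
python3 -m inch '[[-0.2,0.5,0,0,0,0,0],[-0.4,1,0,0,0,0,0],[-0.6,1.5,0,0,0,0,0],[-0.6,1.5,0,0,0,0,0],[-0.6,1.5,0,0,0,0,0],[-0.6,1.5,0,0,0,0,0]]'; python3 - <<'E'
from h import *
e=eyerel();f=grab('side','s6'); w=grab('wrist','w7')
cv2.imwrite('pics/s6c.png',cv2.resize(f['image'][250:370,130:350],(770,420),interpolation=3)[:,:,::-1]);print(proj(f,e))
E
```

```text
time: 9.4
tcp_pos: [699.9, 64.7, 350.9]
tool_rot: [-2.49, -0.003, 0.384]
force: [-0.6, 0.2, -1.4]
gripper_width: 12.0
eye x,y,z -13.4 -124.6 7.0 yaw 112.01 F [-0.6  0.2 -1.4] M [-0.57 -0.15  0.01]
time: 9.9
tcp_pos: [694.0, 79.2, 350.8]
tool_rot: [-2.49, -0.003, 0.383]
force: [0.7, -0.1, -1.1]
gripper_width: 11.3
eye x,y,z 2.3 -124.7 6.9 yaw 111.97 F [ 0.7 -0.1 -1.1] M [-0.51 -0.21  0.02]
[223.19670746 332.65950159]
```

View pics/s6c.png

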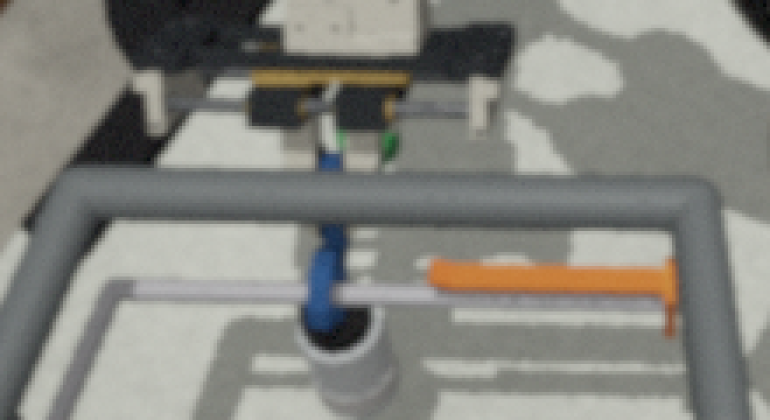

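```bash
python3 -m inch '[[0,0,-0.4,0,0,0,0],[0,0,-0.8,0,0,0,0],[0,0,-1.2,0,0,0,0],[0,0,-1.5,0,0,0,0],[0,0,-1.6,0,0,0,0],[0,0,-1.6,0,0,0,0],[0,0,-1.6,0,0,0,0],[0,0,-1.6,0,0,0,0]]'; python3 - <<'E'
from h import *
eyerel()
E
```

```text
time: 10.67
tcp_pos: [694.1, 79.2, 335.0]
tool_rot: [-2.49, -0.003, 0.383]
force: [0.2, 0.6, -2.4]
gripper_width: 11.7
eye x,y,z 2.3 -124.8 -8.9 yaw 111.97 F [ 0.2  0.6 -2.4] M [-0.56 -0.19  0.  ]
```

```bash
python3 -m inch '[[-0.5,-0.2,0,0,0,0,0],[-1.5,-0.6,0,0,0,0,0],[-2.6,-1.05,0,0,0,0,0],[-3.7,-1.5,0,0,0,0,0],[-4.8,-1.95,0,0,0,0,0],[-5.9,-2.4,0,0,0,0,0],[-6,-2.45,0,0,0,0,0],[-6,-2.45,0,0,0,0,0]]'; python3 - <<'E'
from h import *
eyerel()
E
python3 -m inch '[[-0.5,-0.2,0,0,0,0,0],[-1.5,-0.6,0,0,0,0,0],[-2.6,-1.05,0,0,0,0,0],[-3.7,-1.5,0,0,0,0,0],[-4.8,-1.95,0,0,0,0,0],[-5.1,-2.1,0,0,0,0,0],[-5.1,-2.1,0,0,0,0,0],[-5.1,-2.1,0,0,0,0,0]]'; python3 - <<'E'
from h import *
e=eyerel();f=grab('side','s7'); w=grab('wrist','w8')
cv2.imwrite('pics/s7c.png',np.vstack([cv2.resize(f['image'][250:370,130:350],(550,300),interpolation=3),cv2.resize(w['image'][0:350],(550,300),interpolation=3)])[:,:,::-1]);print(proj(f,e))
E
```

```text
time: 11.33
tcp_pos: [633.7, 54.5, 335.4]
tool_rot: [-2.49, -0.003, 0.383]
force: [0.2, -0.2, -1.3]
gripper_width: 12.0
eye x,y,z 1.9 -59.7 -8.5 yaw 111.93 F [ 0.2 -0.2 -1.3] M [-0.58 -0.19 -0.04]
time: 12.0
tcp_pos: [583.5, 33.8, 334.9]
tool_rot: [-2.49, -0.003, 0.383]
force: [-0.4, 0.5, -1.4]
gripper_width: 12.1
eye x,y,z 1.6 -5.4 -9.0 yaw 111.95 F [-0.4  0.5 -1.4] M [-0.55 -0.15 -0.07]
[288.08771404 337.72965476]
```

View pics/s7c.png

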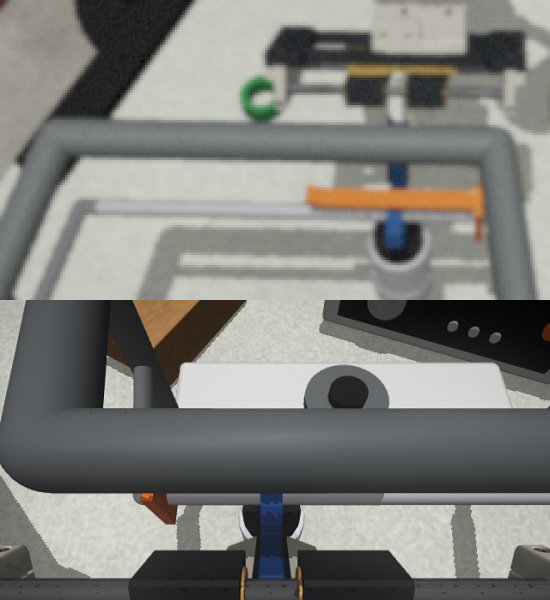

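```bash
python3 -m inch '[[0,0,-0.1,0,0,0,0],[0,0,-0.2,0,0,0,0],[0,0,-0.25,0,0,0,0],[0,0,-0.25,0,0,0,0],[0,0,-0.25,0,0,0,0],[0,0,-0.25,0,0,0,0]]'; python3 - <<'E'
from h import *
eyerel()
E
python3 -m inch '[[0,0,-0.1,0,0,0,0],[0,0,-0.15,0,0,0,0],[0,0,-0.15,0,0,0,0],[0,0,-0.15,0,0,0,0]]'; python3 - <<'E'
from h import *
eyerel()
E
```

```text
time: 12.6
tcp_pos: [583.1, 33.7, 332.2]
tool_rot: [-2.49, -0.002, 0.383]
force: [0.2, -0.6, -1.4]
gripper_width: 12.1
eye x,y,z 1.7 -4.8 -11.7 yaw 111.96 F [ 0.2 -0.6 -1.4] M [-0.62 -0.14 -0.04]
time: 12.93
tcp_pos: [583.0, 33.7, 331.4]
tool_rot: [-2.489, -0.003, 0.383]
force: [-0.1, -1.3, 5.7]
gripper_width: 11.5
eye x,y,z 1.7 -4.9 -12.4 yaw 111.96 F [-0.1 -1.3  5.7] M [0.1  0.17 0.09]
```

```bash
python3 -m inch '[[0,0,0,0,0,0,1.6],[0,0,0,0,0,0,2],[0,0,0,0,0,0,2.5],[0,0,0,0,0,0,3],[0,0,0,0,0,0,3.5],[0,0,0,0,0,0,4],[0,0,0,0,0,0,4],[0,0,0,0,0,0,4],[0,0,0,0,0,0,4]]'; python3 -m inch '[[0.1,-0.3,0.4,0,0,0,4],[0.3,-0.7,1,0,0,0,4],[0.6,-1.4,2,0,0,0,4],[0.9,-2.3,3.2,0,0,0,4],[1.4,-3.4,4.8,0,0,0,4],[1.8,-4.5,6.4,0,0,0,4],[2.3,-5.6,8,0,0,0,4],[2.8,-6.8,9.6,0,0,0,4],[3.4,-8.4,12,0,0,0,4],[3.4,-8.4,12,0,0,0,4],[3.4,-8.4,12,0,0,0,4],[3.4,-8.4,12,0,0,0,4],[3.4,-8.4,12,0,0,0,4],[3.4,-8.4,12,0,0,0,4],[3.4,-8.4,12,0,0,0,4],[3.4,-8.4,12,0,0,0,4],[3.4,-8.4,12,0,0,0,4],[3.4,-8.4,12,0,0,0,4]]'; python3 - <<'E'
from h import *
f=grab('side','s8'); w=grab('wrist','w9')
cv2.imwrite('pics/s8c.png',np.vstack([cv2.resize(f['image'][250:370,130:350],(550,300),interpolation=3),cv2.resize(w['image'][0:350],(550,300),interpolation=3)])[:,:,::-1])
e=bay+1*N-5*D-[0,0,12]; print(proj(f,e),proj(w,e-45*N+[0,0,19.5]),sense()['force'])
for n in ('s8','w9'):
    d=load(n);im=d['image'].astype(int);m=((im[:,:,2]-im[:,:,0]>30)&(im[:,:,2]>60));
    if n=='s8': m[:290]=0;m[350:]=0;m[:,:270]=0;m[:,310:]=0
    ys,xs=np.nonzero(m);print(n,xs.min(),xs.max(),ys.min(),ys.max(),xs.mean(),ys.mean())
E
```

```text
time: 13.68
tcp_pos: [583.0, 33.7, 330.7]
tool_rot: [-2.49, -0.002, 0.383]
force: [-0.8, -0.0, 0.1]
gripper_width: 40.1
time: 15.18
tcp_pos: [617.0, -50.1, 450.6]
tool_rot: [-2.489, -0.002, 0.384]
force: [-0.2, -0.1, 1.1]
gripper_width: 40.4
[288.3966871  338.19605871] [314.54398592 227.46390081] [-0.154731    1.59271746 -0.75643752]
s8 284 292 316 349 288.11333333333334 337.56666666666666
w9 308 322 179 241 315.13174603174605 212.3190476190476
```

View pics/s8c.png

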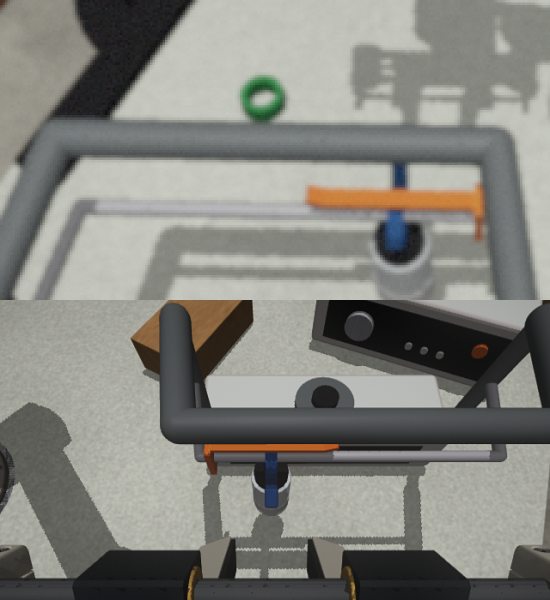

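```bash
python3 -m inch '[[0,0,0,0,0,0,4],[0,0,0,0,0,0,4],[0,0,0,0,0,0,4],[0,0,0,0,0,0,4],[0,0,0,0,0,0,4],[0,0,0,0,0,0,4],[0,0,0,0,0,0,4],[0,0,0,0,0,0,4],[0,0,0,0,0,0,4],[0,0,0,0,0,0,4],[0,0,0,0,0,0,4],[0,0,0,0,0,0,4]]'; python3 - <<'E'
from h import *
for k in (1,2):
    w=grab('wrist',f'w1{k}');im=w['image'].astype(int);m=((im[:,:,2]-im[:,:,0]>30)&(im[:,:,2]>60));ys,xs=np.nonzero(m);print(xs.min(),xs.max(),ys.min(),ys.max(),xs.mean(),ys.mean())
e=bay+1.5*N-5*D-[0,0,12]
for th in (-.2,-.1,0,.1,.2): # pitch about rail: tab tip outer low corner
    r=R.from_rotvec(th*D).as_matrix(); c=e+[0,0,12]; print(th,[proj(w,c+r@(-x*N+[0,0,z])).round(1).tolist() for x,z in((45,7.5),(59.5,26.6),(64.9,19.4))])
E
```

```text
time: 16.28
tcp_pos: [617.0, -50.3, 450.7]
tool_rot: [-2.49, -0.002, 0.383]
force: [0.1, 0.2, -1.1]
gripper_width: 39.9
308 322 179 241 315.08082408874805 212.46434231378763
308 322 179 241 315.0489731437599 212.4218009478673
-0.2 [[314.5, 231.5], [314.6, 245.4], [314.6, 253.3]]
-0.1 [[314.5, 229.4], [314.6, 240.6], [314.6, 249.5]]
0 [[314.5, 226.8], [314.5, 234.9], [314.6, 244.8]]
0.1 [[314.5, 223.6], [314.5, 228.4], [314.6, 239.1]]
0.2 [[314.5, 219.9], [314.5, 221.2], [314.5, 232.7]]
```

```bash
python3 -c "
from bench import sign_off; print(sign_off())"
```

```text
the job is handed in; nothing more can be done
None
```

I gripped the smallest bottle by its slanted tab and lifted it clear. I passed the hook's gap over the open stretch of the rail, about 125 mm before the keeper's middle. I then slid it under the keeper, set it on the rail, let go and backed the gripper away. The run took about 16 s of the 48 s allowed. No verdict is reported on hand-in.

**Last checks:**
- **Position:** before release the hook's centre was about 12 mm below the rail's axis, 5 mm before the keeper's middle and 1–2 mm off the rail sideways. All of these are within the limits. They come from the arm's readings, with the hook held in the grip.
- **Contact:** the wrist force rose to about 6 N when the hook touched the rail, and fell back to noise after release.
- **Stillness:** two wrist pictures about 1 s after retreating matched the earlier one to within 0.2 pixel, so the bottle hangs still. Its lean is estimated at no more than 0.06 rad, below the 0.25 limit.
- **Other things:** nothing was seen to be touched. I did not measure the bystanders' positions again at the end.

**Disagreement:** the cameras differed by 2–3 mm on where the rail lies sideways. The wrist camera showed a similar offset on the hook itself, so the gap between hook and rail was not affected.

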